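# Change the filter cell in the light checker

### The job

Change the filter cell in the light checker: first push the old grey cell along the track, out through the sprung orange gate and off the edge, so that it drops into the blue bin below. Then stand the new brass-coloured cell upright in the track's flared mouth with its clear faces towards the lamp and detector, and push it in from behind until you feel it press firmly against the closed gate, without forcing the gate open; leave it there against the closed gate. Do not disturb the eyepiece, the jar or the brush.

Things in the scene. Friction and masses are not known exactly. Their poses are not given: they have to be found in the camera images.
- station: Light checker fixed on the table by its far edge. Origin on the table surface under the centre of the seat; a seated cell's centre is at x 0, y 0, z 33.5 mm. +x runs along the track, away from the robot to the drop; y is the light path; z up. Aluminium track floor: top at z = 6 mm, x = -150 to +55 mm, 96 mm wide. Two gate posts 12 mm square, 48 mm high at x 23.5, y +-46 mm.
- mouth (a point): Middle of the track's flared mouth, on the track floor, at x = -112 mm of the station, axes as the station's. Guides 10 mm high, 6 mm thick: in the mouth (station x = -135 to -85 mm) they narrow from about 68 to 43 mm apart, then run straight, 43 mm apart, to x = -30 mm. Lower a cell here from above.
- beam (a point): Point on the light path in mid-track, 29 mm above the track floor over the station's origin, axes as the station's. Lamp housing (grey, +y) and detector housing (black, -y): station x = -30 to +17 mm, inner faces 43 mm apart, 60 mm wide in y, 50 mm high over the track floor, white lines on top along the light path. No finger fits beside a cell there.
- lip (a point): Middle of the track floor's open end, x = +55 mm of the station, 6 mm above the table; it overhangs the table edge, and the bin lies below.
- gate_left: Orange sprung gate leaf on the +y side, 28 x 5 x 34 mm, 8 to 42 mm above the track floor. Origin: its vertical hinge, at x 22.5, y 36, z 31 mm of the station. Closed, axes as the station's, it reaches in to y = 8 mm, near face at x = 20 mm. It swings only away from the robot and springs shut. The pair stands firm up to about 5 N; pushing a cell through takes 10 to 20 N.
- gate_right: The mirror-image leaf on the -y side: hinge at x 22.5, y -36, z 31 mm of the station; closed it reaches in to y = -8 mm.
- old_cell_center (a point): Centre of the old cell: a grey upright block 40 x 40 x 55 mm with dark windows, 0.1 to 0.21 kg, standing loose in the track between the housings. The point is half-way up; z axis up.
- new_cell_center (a point): Centre of the new cell: a brass-coloured upright block 40 x 40 x 55 mm, 0.1 to 0.21 kg, standing on the table at any yaw. The point is half-way up; z axis up. The clear faces look along its own +y and -y (a white line on top runs that way), the black blind faces along +x and -x. Either clear face may look at the lamp.
- bin_floor (a point): Centre of the inner floor of the blue scrap bin, 200 x 220 mm outside (x, y), 100 mm high, open on top; fixed beyond the table edge below the end of the track, its rim about 40 mm below the table surface.
- eyepiece: Bystander: black round eyepiece, 42 mm across, 55 mm high. Origin under its centre.
- jar: Bystander: amber jar with white cap, 48 mm across, 70 mm high. Origin under its centre.
- brush: Bystander: cleaning brush 160 mm long lying along its x axis. Origin under its middle.
Not all that is in view belongs to the job. Leave any pink or turquoise look-alike of the part that bears old_cell_center alone.

How it is judged:
On the way, in this order (a step that is already met when the one before it is completed fails the run):
1. the old cell has dropped off the end of the track (height (world z) of old_cell_center below -0.04 m), for 0.03 s.
2. the new cell, in its seat, presses against the gate with at least 1 N on a leaf (x of new_cell_center in the frame of station between -0.0035 and 0.0025 m and y of new_cell_center in the frame of station between -0.004 and 0.004 m and z of new_cell_center in the frame of station between 0.029 and 0.038 m and (contact force between anything else and gate_left above 1 N or contact force between anything else and gate_right above 1 N)), for 0.02 s.
At the end, for the whole second after the job is handed in: Old cell at rest in the bin. New cell upright (0.08 rad), at rest in its seat: 3.5 mm short of to 2.5 mm past gate contact, within 4 mm of the track's middle, clear faces towards lamp and detector (0.12 rad), gate leaves closed (0.08 rad) (x of new_cell_center in the frame of station between -0.0035 and 0.0025 m and y of new_cell_center in the frame of station between -0.004 and 0.004 m and z of new_cell_center in the frame of station between 0.029 and 0.038 m and angle between new_cell_center's own z axis and vertical below 0.08 rad and angle between the y axis of new_cell_center and the y axis of station, either way round below 0.12 rad and angle between the y axis of each of gate_left, gate_right and the y axis of station, either way round below 0.08 rad and x of old_cell_center in the frame of bin_floor between -0.1 and 0.1 m and y of old_cell_center in the frame of bin_floor between -0.11 and 0.11 m and z of old_cell_center in the frame of bin_floor between 0 and 0.08 m and linear speed of old_cell below 0.03 m/s and linear speed of new_cell below 0.02 m/s); the robot touches nothing.
It fails at once if the new cell is forced into the gate, more than 2.5 mm past its seat (x of new_cell_center in the frame of station above 0.0025 m and z of new_cell_center in the frame of station below 0.045 m and y of new_cell_center in the frame of station between -0.03 and 0.03 m).
It fails at once if the eyepiece is moved more than 25 mm (distance of eyepiece from where it was at the start of the episode above 0.025 m).
It fails at once if the jar is moved more than 25 mm (distance of jar from where it was at the start of the episode above 0.025 m).
It fails at once if the brush is moved more than 25 mm (distance of brush from where it was at the start of the episode above 0.025 m).
It also fails if it takes over 70 s, if anything falls off the work surface, if the arm or the gripper's body presses on something with over 40 N, if the wrist force passes 120 N, or if a joint passes its speed limit or range.

### The arm

A 6-joint arm with a two-finger parallel gripper is mounted at the origin on the work surface. World frame = base frame: x ahead of the robot, y to its left, z up, the work surface at z = 0. Lengths are in m, angles in rad, forces in N, time in s.
With the tool pointing down it reaches from about 0.35 to 0.975 m from the base axis. Payload 4.9 kg.
Tool frame: the origin (TCP) lies where the fingers leave the gripper's body, on its centre line; the fingertips stand 73 mm ahead of it and the grasp point (between the pads) lies 54 mm ahead of it; z points along the fingers, y is the direction in which the jaws open and shut (so a half turn about z gives the same grasp; the last joint's range is limited). The gripper opens to 85 mm and grips with 20 to 120 N. Pads are 22 mm wide; open, the fingers measure 114 mm over their backs; the gripper's body (76 mm by 85 mm) begins 54 mm behind the grasp point. The pads swing forward as they close: fully open they stand 13 mm farther back than shut.
Start: joints at [1.054, 0.053, 1.613, -0, 1.476, -0.119], TCP at [0.242, 0.576, 0.304] pointing down, gripper open.
Joint ranges: [-3.01, 3.01], [-1.01, 2.22], [0.06, 2.58], [-1.02, 4.17], [0.09, 2.62], [-3.14, 3.14]. Speed limits (rad/s): [2.57, 2.57, 3.14, 3.14, 3.14, 3.14].

### API

Orientations are given as a rotation vector (axis times angle).
In Python, from station import monitor, vision, workorder gives the robot as it stands.
- The arm moves only by the tool arm_command, never from a script. Its argument "rows" is text: rows parted by semicolons, each of 6 numbers parted by spaces: the shift along the world's x, y, z in mm, then the turn, a rotation vector about the world's x, y, z in degrees. In form: tx ty tz wx wy wz; .... A call has 1 to 12 rows; each row is the pose to reach, as a shift and turn from the pose measured when the call began; what a row does not reach only later rows make up. A row lasts 1/8 s, in which the tool goes at most 62.5 mm and 10.7 degrees, less where a joint would pass 70% of its speed; a pose out of reach is approached as far as the arm can. A call with a gripper value outside its range is refused whole. "jaw" is the opening, from 0 (shut) to 1 (fully open), set as the call begins (left out, the last holds). The fingers move at their own pace and stop on an object; "squeeze" is the grip in N (left out, the last holds). Time passes only in rows, so rows that repeat a pose let the fingers close. It gives the time, the measured TCP pose, the force and the opening at its end, in the units of the state.
- monitor.get_obs(): the state, without advancing time (a new reading comes with each control period).
- vision.get_image(name): name is "scene" or "top" or "wrist"; returns a dict with "frame" (400x640x3 uint8, red, green, blue), "vfov" (degrees; the focal length in pixels is half the picture's height over the tangent of half this angle, whatever the lens; pixels are square), "cx", "cy" (the principal point, pixels), "R" (3x3) and "t" (3): a world point X has camera coordinates R X + t; the wrist camera has in their place "T_tool_cam" (4x4, takes a point from camera to tool coordinates, whose origin is the TCP and whose axes are the flange's). Camera axes: x right, y down, z forward; pixel columns grow to the right and rows downward; lengths in m; the calibration is good to about 2 mm. A picture is of the moment at which its call begins: read the wrist's pose just before it. There is no depth.
- workorder.finish_job(): hands the job in, once; it reports no verdict.
The state is a dict: "t": time; "q": joint angles; "dq": joint speeds; "effort": joint torques, N m; "tool_pos": TCP position; "tool_rot": TCP orientation; "contact_force": force on the tool from outside, world axes, zero at the start; "wrist_torque": the same for the moment, N m; "opening": finger opening in m.
Only numpy, scipy, OpenCV 4.12 (cv2) and the standard library are available. Lean on these libraries where they do the work, as an engineer would, in place of code of your own. Each camera call takes 0.05 s, during which the arm holds its last target. There are 200 camera calls.

## Working session

There is one attempt and no reset: what is moved stays moved. The work goes in short steps, Python scripts to look and compute and a tool call to move; the robot and the scene stay as the last step left them, time stands still between calls to the robot, and variables do not carry over. Pictures are saved under pics/ and viewed, about 8 in all and at most 12, crops included, and the job is handed in when it is done.

Besides the shell and the picture viewer there is one more tool, called after "Request:" as name(argument=value, ...) on one line, values as JSON. arm_command: Moves the arm, as the interface text tells. Its arguments: {"type":"object","properties":{"rows":{"type":"string"},"jaw":{"type":"number"},"squeeze":{"type":"number"}},"required":["rows"]}

```bash
ls; mkdir -p pics
cat > h.py <<'E'
import numpy as np, cv2, json
from station import monitor, vision, workorder
def grab(name, fn=None):
    o=monitor.get_obs(); im=vision.get_image(name); f=np.asarray(im["frame"])
    K=200/np.tan(np.radians(im["vfov"])/2) if f.shape[0]==400 else None
    if "R" in im: R=np.array(im["R"]); t=np.array(im["t"])
    else:
        T=np.array(im["T_tool_cam"]); Rt=cv2.Rodrigues(np.array(o["tool_rot"],float))[0]
        Rwc=Rt@T[:3,:3]; c=Rt@T[:3,3]+np.array(o["tool_pos"]); R=Rwc.T; t=-R@c
    if fn: cv2.imwrite("pics/"+fn,cv2.cvtColor(f,cv2.COLOR_RGB2BGR))
    return dict(f=f,K=K,cx=im["cx"],cy=im["cy"],R=R,t=t,o=o)
def ray(g,u,v):
    d=g["R"].T@np.array([(u-g["cx"])/g["K"],(v-g["cy"])/g["K"],1.]); return -g["R"].T@g["t"],d
def onz(g,u,v,z):
    c,d=ray(g,u,v); return c+d*(z-c[2])/d[2]
def proj(g,X):
    p=g["R"]@np.asarray(X,float)+g["t"]; return p[:2]/p[2]*g["K"]+[g["cx"],g["cy"]]
E
python3 - <<'E'
from h import *
o=monitor.get_obs(); print(o)
a=grab("top","top.png"); b=grab("scene","scene.png")
for g in(a,b): print(-g["R"].T@g["t"],g["R"][2],g["K"],g["cx"],g["cy"])
E
```

```text
pics
{'t': 0.0, 'q': array([ 1.05398835e+00,  5.33796697e-02,  1.61431562e+00, -2.15006276e-05,
        1.47600741e+00, -1.18971453e-01]), 'dq': array([ 2.50260846e-06, -3.83672908e-04, -1.29184391e-03,  7.95741415e-04,
       -1.70530285e-04,  4.24363631e-04]), 'effort': array([ 9.50675349e-04, -3.93673217e+01, -3.70182931e+01,  3.17099409e-05,
        6.85466628e-03,  1.76668101e-05]), 'tool_pos': array([0.24188738, 0.57577075, 0.30263581]), 'tool_rot': array([-0.62067732, -3.07901581,  0.00315825]), 'contact_force': array([-0.51558209, -1.06260981, -0.05762217]), 'wrist_torque': array([-0.00473292,  0.01032702,  0.0519393 ]), 'opening': 0.0854852545796317}
[3.99997284e-01 6.23245734e-04 1.02241317e+00] [ 0.12320499 -0.00788495 -0.99234992] 388.9107999303503 315.97107537153823 195.76820724311295
[ 1.19787255 -0.49096502  0.8235066 ] [-0.54469946  0.41887387 -0.72653092] 445.04360290210985 317.31578245901306 194.472122529503
```

View pics/top.png

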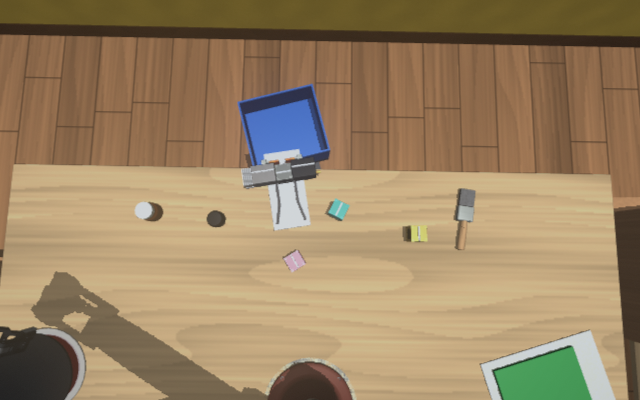

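View pics/scene.png

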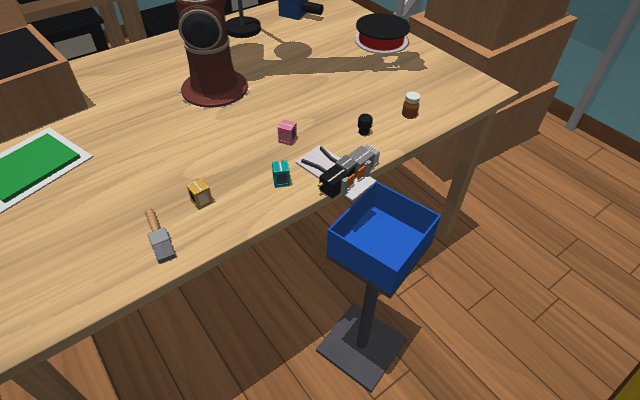

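Top view: the yellow/brass cell is at (418,233), the pink look-alike at (294,261) and the turquoise one at (339,209). The track's mouth is at (291,227), with housings around (280,173), eyepiece (216,218), jar (147,211) and brush (463,218). I'll enlarge the station and the new cell, and measure both.

Run:
```python
from h import *
g=grab("top"); f=cv2.cvtColor(g["f"],cv2.COLOR_RGB2BGR)
a=cv2.resize(f[140:240,230:330],None,fx=5.6,fy=5.6,interpolation=cv2.INTER_CUBIC)
b=cv2.resize(f[215:250,400:435],None,fx=6.5,fy=6.5,interpolation=cv2.INTER_CUBIC)
c=np.zeros((560,790,3),np.uint8); c[:,:560]=a; c[:b.shape[0],562:562+b.shape[1]]=b
cv2.imwrite("pics/crop1.png",c)
hsv=cv2.cvtColor(g["f"],cv2.COLOR_RGB2HSV)
def blobs(m,z,n):
    k,l,s,ce=cv2.connectedComponentsWithStats(m.astype(np.uint8))
    for i in range(1,k):
        if s[i,4]>60: print(n,s[i],ce[i].round(1),onz(g,*ce[i],z).round(3))
H,S,V=[hsv[...,i].astype(int) for i in range(3)]
y=(H>22)&(H<35)&(S>130)&(V>110); y[:100]=0; blobs(y,.055,"yellow")
blobs((H>80)&(H<95)&(S>100)&(V>80),.055,"turq")
blobs((V<45)&(np.indices(V.shape)[0]<240)&(np.indices(V.shape)[0]>140),.05,"dark")
w=(S<40)&(V>170)&(np.indices(V.shape)[1]>255)&(np.indices(V.shape)[1]<320)&(np.indices(V.shape)[0]>130)&(np.indices(V.shape)[0]<240)
blobs(w,.006,"floor")
cs,_=cv2.findContours(w.astype(np.uint8),cv2.RETR_EXTERNAL,cv2.CHAIN_APPROX_NONE)
for cc in cs:
    if cv2.contourArea(cc)>60:
        bx=cv2.boxPoints(cv2.minAreaRect(cc)); print(bx.round(1).tolist(),[onz(g,*p,.006).round(3).tolist() for p in bx])
```

```text
turq [329 200  12  15  86] [334.5 207. ] [ 0.493 -0.054  0.055]
turq [337 204  12  14  84] [342.6 210.7] [ 0.484 -0.074  0.055]
floor [262 149  40  16 304] [281.4 155.8] [0.632 0.086 0.006]
floor [ 268  180   43   50 1481] [288.8 205.3] [0.5   0.063 0.006]
[[266.79998779296875, 185.0], [303.6000061035156, 179.5], [310.5, 224.60000610351562], [273.6000061035156, 230.1999969482422]] [[0.552, 0.123, 0.006], [0.569, 0.026, 0.006], [0.45, 0.006, 0.006], [0.434, 0.101, 0.006]]
[[260.70001220703125, 154.39999389648438], [299.70001220703125, 148.39999389648438], [301.6000061035156, 160.8000030517578], [262.6000061035156, 166.8000030517578]] [[0.635, 0.142, 0.006], [0.653, 0.038, 0.006], [0.619, 0.032, 0.006], [0.601, 0.136, 0.006]]
```

View pics/crop1.png

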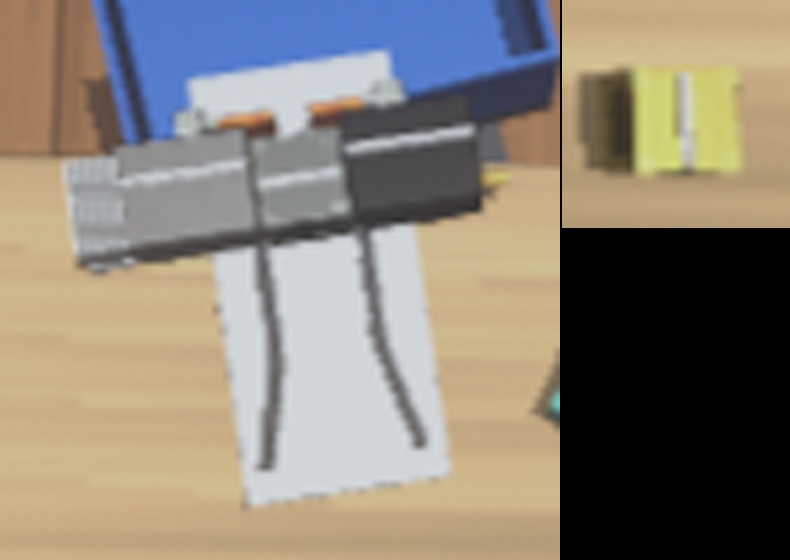

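Run:
```python
from h import *
g=grab("top")
P=lambda x,y:(230+(x+.5)/5.6-.5,140+(y+.5)/5.6-.5)
Q=lambda x,y:(400+(x-562+.5)/6.5-.5,215+(y+.5)/6.5-.5)
C=[onz(g,*P(*p),.006)[:2] for p in [(248,506),(450,472),(390,52),(188,80)]]
print("corners",np.round(C,4).tolist(),[round(float(np.linalg.norm(C[i]-C[i-1])),4) for i in range(4)])
near=(C[0]+C[1])/2; far=(C[2]+C[3])/2; d=far-near; L=np.linalg.norm(d); d/=L
print("L",L,"yaw",np.degrees(np.arctan2(d[1],d[0])),"yaw by edges",[np.degrees(np.arctan2(-e[0],e[1])) for e in (C[0]-C[1],C[3]-C[2])])
print("origin",near+d*.150,far-d*.055)
for z,a,b in((.056,(120,183),(240,163)),(.056,(348,150),(473,128)),(.061,(258,184),(342,172))):
    A,B=onz(g,*P(*a),z),onz(g,*P(*b),z); e=A-B; print("line",A.round(4),B.round(4),"yaw",np.degrees(np.arctan2(-e[0],e[1])))
q=[onz(g,*Q(*p),.055) for p in((685,75),(687,170),(635,68),(740,68),(740,172),(635,172),(687,120))]
print(np.round(q,4).tolist())
```

```text
corners [[0.4346, 0.1006], [0.452, 0.007], [0.6517, 0.0394], [0.6362, 0.1352]] [0.2045, 0.0952, 0.2023, 0.097]
L 0.20337880836384362 yaw 9.462641310960535 yaw by edges [np.float64(10.521797552010247), np.float64(9.166006590524697)]
origin [0.59127501 0.07848732] [0.58967588 0.07822079]
line [0.5767 0.1575 0.056 ] [0.5868 0.1039 0.056 ] yaw 10.703029478696896
line [0.5937 0.0554 0.056 ] [ 0.6049 -0.0008  0.056 ] yaw 11.228200966502197
line [0.5765 0.095  0.061 ] [0.5826 0.0576 0.061 ] yaw 9.326311697490182
[[0.4485, -0.2635, 0.055], [0.4124, -0.2637, 0.055], [0.4509, -0.2444, 0.055], [0.4516, -0.2847, 0.055], [0.412, -0.2839, 0.055], [0.4113, -0.2438, 0.055], [0.4314, -0.264, 0.055]]
```

Request:
arm_command(rows="275 -510 0 0 0 32.6;275 -510 0 0 0 32.6;275 -510 0 0 0 32.6;275 -510 0 0 0 32.6;275 -510 0 0 0 32.6;275 -510 0 0 0 32.6;275 -510 0 0 0 32.6;275 -510 0 0 0 32.6;275 -510 0 0 0 32.6;275 -510 0 0 0 32.6;275 -510 0 0 0 32.6;275 -510 0 0 0 32.6", jaw=0, squeeze=30)

```text
t: 1.7
tool_pos: [0.5166, 0.0665, 0.3029]
tool_rot: [0.269, -3.129, 0.001]
contact_force: [-1.0, 1.0, 0.3]
opening: 0.0001
```

Run:
```python
from h import *
g=grab("wrist","w1.png"); o=g["o"]; print(o["t"],o["tool_pos"],o["tool_rot"],o["contact_force"],o["opening"],o["q"])
print(-g["R"].T@g["t"],g["R"][2])
```

```text
1.7 [0.51660202 0.06650806 0.30288344] [ 2.69196672e-01 -3.12943228e+00  1.34608933e-03] [-0.97122203  0.99602265  0.30668901] 0.00013247325537324507 [-1.45378633e-02 -1.98546303e-01  1.85285214e+00 -9.16377560e-04
  1.48780111e+00 -1.75687737e+00]
[0.43816271 0.05378816 0.3736109 ] [ 0.29688095  0.05127608 -0.95353682]
```

View pics/w1.png

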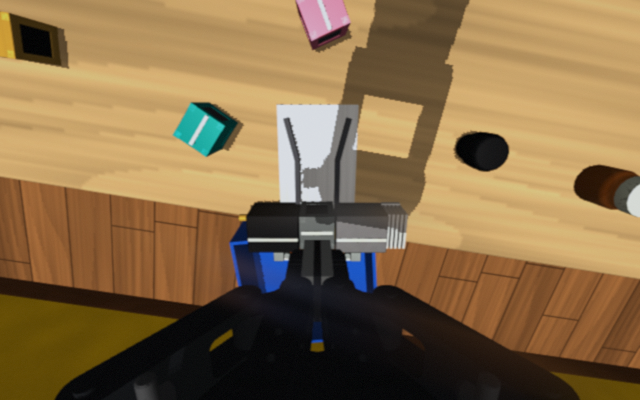

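Wrist view: the track is vertical in the picture. Its near edge is at row 104 (columns 277–358), and the housings' white lines run along row 240 from (248,240) to (405,240). The grey old cell sits between them at (317,225), and the closed fingers are in line with it. I'll check the station's position from these.

Run:
```python
from h import *
g=grab("wrist"); f=g["f"]
A,B=onz(g,277,104.5,.006),onz(g,358,104.5,.006)
print("near",A,B,(A+B)/2,np.linalg.norm(A-B)); e=B-A; print(np.degrees(np.arctan2(-e[0],e[1])))
A,B=onz(g,248,240,.056),onz(g,405,240,.056); print("line",A,B,(A+B)/2,np.linalg.norm(A-B)); e=B-A; print(np.degrees(np.arctan2(-e[0],e[1])))
gr=cv2.cvtColor(f,cv2.COLOR_RGB2GRAY).astype(int)
for r in (108,112,180,190,230,236,240): 
    d=np.diff(gr[r,230:420]); i=np.where(abs(d)>35)[0]; print(r,[(int(k+230),int(d[k])) for k in i])
def pr(x,y,z):
    c,s=np.cos(np.radians(9.8)),np.sin(np.radians(9.8)); return proj(g,[.5905+c*x-s*y,.0783+s*x+c*y,z]).round(1)
print([pr(*p) for p in((-.15,.048,.006),(-.15,-.048,.006),(0,.0815,.056),(0,-.0815,.056),(0,.0215,.056),(0,-.0215,.056),(0,.02,.061),(0,-.02,.061))])
```

```text
near [0.44812243 0.00818647 0.006     ] [0.43176234 0.1017634  0.006     ] [0.43994238 0.05497493 0.006     ] 0.09499628571655246
9.916815861058353
line [0.60217156 0.00114492 0.056     ] [0.57062815 0.18132418 0.056     ] [0.58639986 0.09123455 0.056     ] 0.18291952736763634
9.929961001785152
108 [(338, -39), (339, -44), (360, 41)]
112 [(360, 41)]
180 [(293, -40), (294, -63), (299, 70), (302, -37), (333, -36), (338, 41)]
190 [(294, -61), (295, -43), (299, 37), (300, 37), (301, 42), (318, -41), (319, -40), (333, -36), (338, 42)]
230 [(298, 43), (386, 48), (388, -47), (390, 52), (392, -45), (394, 54), (396, -44), (397, -63)]
236 [(298, 46), (388, -37), (389, 55), (392, -50), (394, 42), (396, -51), (398, 51), (400, -51), (402, 58)]
240 [(246, 59), (247, 52), (296, -58), (297, -76), (334, 41), (335, 87), (336, 37), (387, -45), (389, 60), (391, -45), (393, 52), (395, -40), (396, -47), (397, 53), (400, -50), (402, 43)]
[array([356.1, 106.7]), array([274.4, 106.5]), array([384.8, 241.6]), array([245.1, 241.3]), array([333.4, 241.4]), array([296.5, 241.4]), array([332.3, 243.4]), array([297.5, 243.3])]
```

Request:
arm_command(rows="0 0 -50 0 0 0;0 0 -100 0 0 0;0 0 -150 0 0 0;0 0 -190 0 0 0;0 0 -204 0 0 0;0 0 -204 0 0 0;0 0 -204 0 0 0", jaw=0)

```text
t: 2.68
tool_pos: [0.518, 0.0673, 0.1013]
tool_rot: [-0.272, 3.126, -0.002]
contact_force: [0.2, -0.4, -0.1]
opening: -0.0002
```

Request:
arm_command(rows="9.9 1.7 0 0 0 0;19.7 3.4 0 0 0 0;29.6 5.1 0 0 0 0;36 6.2 0 0 0 0;42 7.3 0 0 0 0;48 8.3 0 0 0 0;52 9 0 0 0 0;56 9.7 0 0 0 0;56 9.7 0 0 0 0")

```text
t: 3.8
tool_pos: [0.5706, 0.0765, 0.1008]
tool_rot: [0.272, -3.121, 0.003]
contact_force: [-17.5, -3.5, 14.5]
opening: -0.0005
```

Request:
arm_command(rows="10 1.7 0 0 0 0;20 3.4 0 0 0 0;29 5 0 0 0 0;37 6.4 0 0 0 0;45 7.8 0 0 0 0;53 9.1 0 0 0 0;59 10.2 0 0 0 0;64 11 0 0 0 0;64 11 0 0 0 0")

```text
t: 4.92
tool_pos: [0.6356, 0.0876, 0.1011]
tool_rot: [0.272, -3.123, 0.003]
contact_force: [0.1, 0.7, -0.1]
opening: -0.0001
```

Run:
```python
from h import *
g=grab("scene"); c=cv2.cvtColor(g["f"],cv2.COLOR_RGB2BGR)[120:310,270:460]
cv2.imwrite("pics/s2.png",cv2.resize(c,None,fx=3,fy=3,interpolation=cv2.INTER_CUBIC)); print(g["o"]["tool_pos"],g["o"]["contact_force"],g["o"]["t"])
```

```text
[0.63559426 0.08764215 0.10110317] [ 0.07374768  0.65451707 -0.14590469] 4.925
```

View pics/s2.png

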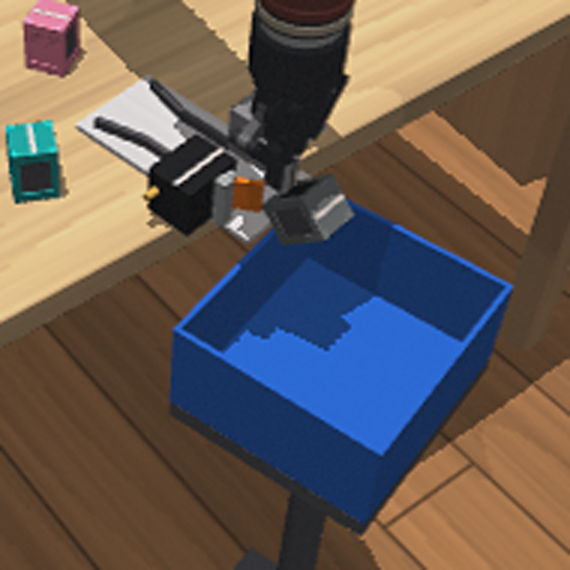

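The old cell is tipping over the lip towards the bin (crop pixel (310,210)). I'll push a little further, wait, and then lift straight up.

Request:
arm_command(rows="5 1 0 0 0 0;10 1.7 0 0 0 0;10 1.7 0 0 0 0;10 1.7 0 0 0 0;10 1.7 40 0 0 0;10 1.7 80 0 0 0;0 0 120 0 0 0;-40 -10 160 0 0 0;-90 -30 190 0 0 0;-140 -70 200 0 0 0;-140 -70 200 0 0 0")

```text
t: 6.35
tool_pos: [0.4928, 0.0164, 0.3016]
tool_rot: [0.268, -3.124, 0.004]
contact_force: [-0.2, 0.8, -0.2]
opening: -0.0003
```

Run:
```python
from h import *
g=grab("scene"); f=cv2.cvtColor(g["f"],cv2.COLOR_RGB2BGR)
g2=grab("top"); f2=cv2.cvtColor(g2["f"],cv2.COLOR_RGB2BGR)
c=np.hstack([cv2.resize(f[130:310,310:450],None,fx=2.8,fy=2.8,interpolation=cv2.INTER_CUBIC),cv2.resize(f2[80:260,220:360],None,fx=2.8,fy=2.8,interpolation=cv2.INTER_CUBIC)])
cv2.imwrite("pics/s3.png",c); print(g["o"]["tool_pos"],g["o"]["tool_rot"],g["o"]["contact_force"],g["o"]["t"])
```

```text
[0.49280621 0.01637518 0.30161746] [ 0.26839416 -3.1241743   0.00442655] [-0.18930823  0.75886774 -0.2258607 ] 6.35
```

View pics/s3.png

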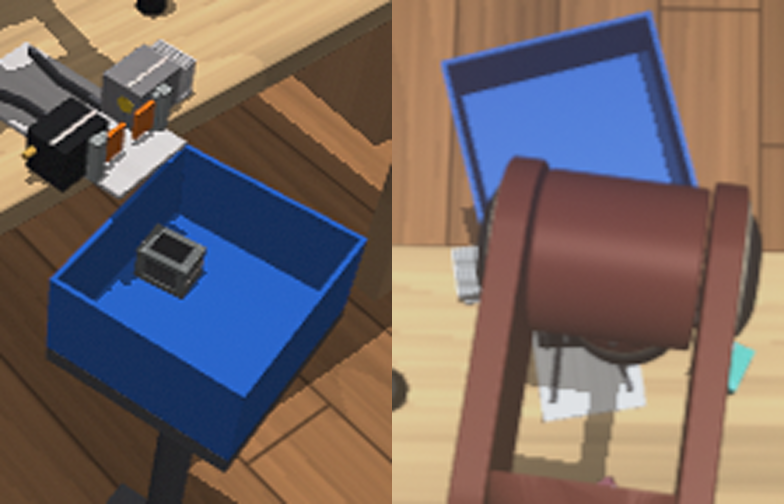

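The old cell lies on the bin floor (crop pixel (170,262)) and both orange leaves are closed. Next I go above the brass cell, which is the only cell-shaped thing that is neither pink nor turquoise.

Request:
arm_command(rows="-15 -50 0 0 0 -4;-30 -110 0 0 0 -8;-45 -170 0 0 0 -10.7;-61 -230 0 0 0 -10.7;-61 -280 0 0 0 -10.7;-61 -280 0 0 0 -10.7;-61 -280 0 0 0 -10.7;-61 -280 0 0 0 -10.7", jaw=1)

```text
t: 7.45
tool_pos: [0.4342, -0.2615, 0.3006]
tool_rot: [-0.019, -3.134, 0.001]
contact_force: [0.3, 0.6, 0.7]
opening: 0.0856
```

Run:
```python
from h import *
g=grab("wrist","w2.png"); o=g["o"]; print(o["t"],o["tool_pos"],o["tool_rot"],o["opening"])
hsv=cv2.cvtColor(g["f"],cv2.COLOR_RGB2HSV); H,S,V=[hsv[...,i].astype(int) for i in range(3)]
m=((H>18)&(H<35)&(S>140)&(V>80)).astype(np.uint8)
k,l,s,ce=cv2.connectedComponentsWithStats(m)
for i in range(1,k):
    if s[i,4]>100: print(s[i],ce[i].round(1),onz(g,*ce[i],.055).round(4))
for c in ((.4314,-.264),): print([proj(g,[c[0]+a,c[1]+b,.055]).round(1).tolist() for a,b in((-.02,-.02),(-.02,.02),(.02,.02),(.02,-.02))])
```

```text
7.45 [ 0.43418492 -0.26153436  0.30057796] [-1.86214905e-02 -3.13414249e+00  1.05504892e-03] 0.08564220980196491
[ 295  157   40   38 1140] [314.9 174.9] [ 0.4273 -0.2632  0.055 ]
[597 354  43  41 516] [625.  371.4] [0.703  0.1513 0.055 ]
[  0 359  46  41 591] [ 18.4 378.4] [ 0.7064 -0.6708  0.055 ]
[125 371  43  29 805] [146.5 387.6] [ 0.7246 -0.4992  0.055 ]
[[295.2, 160.5], [332.7, 160.1], [332.6, 196.0], [296.4, 196.4]]
```

View pics/w2.png

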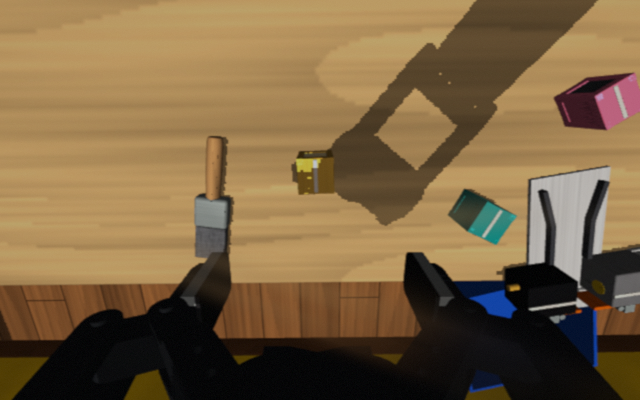

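The brass cell is at (315,175), where the top view put it, with its white line vertical in the picture (along world x). The brush at (212,195) is clear of the open fingers. I'll go down and grip the blind faces.

Request:
arm_command(rows="-3 -2.5 -50 0 0 0;-3 -2.5 -100 0 0 0;-3 -2.5 -150 0 0 0;-3 -2.5 -190 0 0 0;-3 -2.5 -212 0 0 0;-3 -2.5 -212 0 0 0;-3 -2.5 -212 0 0 0")

```text
t: 8.38
tool_pos: [0.432, -0.2641, 0.0901]
tool_rot: [-0.017, -3.136, 0.004]
contact_force: [-0.3, -0.1, 0.2]
opening: 0.0856
```

Request:
arm_command(rows="0 0 0 0 0 0;0 0 0 0 0 0;0 0 0 0 0 0;0 0 0 0 0 0;0 0 0 0 0 0;0 0 0 0 0 0;0 0 0 0 0 0;0 0 0 0 0 0", jaw=0, squeeze=35)

```text
t: 9.38
tool_pos: [0.4327, -0.2645, 0.0911]
tool_rot: [-0.017, -3.137, 0.005]
contact_force: [-0.4, 1.1, 5.5]
opening: 0.0396
```

Request:
arm_command(rows="0 0 50 0 0 0;0 0 100 0 0 0;0 10 150 0 0 -5;10 60 150 0 0 -15;20 120 150 0 0 -25;30 180 150 0 0 -35;40 240 150 0 0 -45;46 290 150 0 0 -55;46 325 150 0 0 -65;46 325 150 0 0 -75;46 325 150 0 0 -79.5;46 325 150 0 0 -79.5")

```text
t: 10.88
tool_pos: [0.4781, 0.0606, 0.2401]
tool_rot: [-2.016, -2.401, 0.002]
contact_force: [0.1, 0.1, -1.7]
opening: 0.0396
```

Run:
```python
from h import *
g=grab("wrist","w3.png"); o=g["o"]; print(o["t"],o["tool_pos"],o["tool_rot"],o["opening"],o["contact_force"])
r=o["tool_rot"]; print("jaw yaw",(2*np.degrees(np.arctan2(r[1],r[0]))-90)%180)
O=np.array([.5895,.0793]);a=np.radians(9.8);d=np.array([np.cos(a),np.sin(a)]);n=np.array([-d[1],d[0]])
v=o["tool_pos"][:2]-O; print("station",v@d,v@n)
b=grab("top"); c=grab("scene"); f=[cv2.cvtColor(x["f"],cv2.COLOR_RGB2BGR) for x in(b,c,g)]
A=np.hstack([cv2.resize(f[1][100:250,250:400],(380,380),interpolation=cv2.INTER_CUBIC),cv2.resize(f[2][0:380],(420,380))])
cv2.imwrite("pics/s4.png",A)
```

```text
10.875 [0.47810087 0.06057725 0.24012756] [-2.01606599e+00 -2.40108885e+00  1.54284352e-03] 0.03961917495904636 [ 0.06432822  0.08376383 -1.68131114]
jaw yaw 9.963231771431879
station -0.11296037144991596 0.0005116429115683305
```

View pics/s4.png

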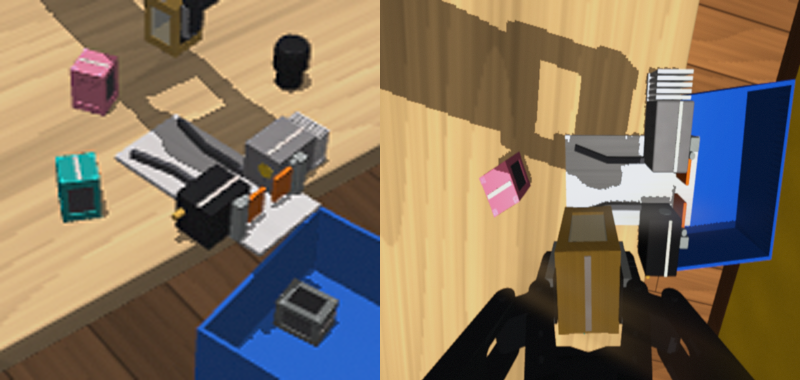

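The cell is held upright (crop pixel (172,22) left, (587,290) right), its clear face towards the detector side and its white line across the track. I'll lower it into the mouth.

Request:
arm_command(rows="1 0 -50 0 0 0;1 0 -90 0 0 0;1 0 -120 0 0 0;1 0 -132 0 0 0;1 0 -138 0 0 0;1 0 -141 0 0 0;1 0 -141 0 0 0")

```text
t: 11.9
tool_pos: [0.4802, 0.0602, 0.1007]
tool_rot: [-2.018, -2.402, -0.001]
contact_force: [0.4, -0.4, -1.3]
opening: 0.0395
```

Request:
arm_command(rows="0 0 -2 0 0 0;0 0 -4 0 0 0;0 0 -5 0 0 0;0 0 -5 0 0 0")

```text
t: 12.4
tool_pos: [0.4807, 0.0602, 0.0972]
tool_rot: [-2.018, -2.403, -0.001]
contact_force: [-3.5, -0.6, 7.4]
opening: 0.0399
```

Request:
arm_command(rows="0 0 0 0 0 0;0 0 0 0 0 0;0 0 0 0 0 0;0 0 0 0 0 0;0 0 50 0 0 0;0 0 100 0 0 0;-30 -5 130 0 0 0;-80 -14 130 0 0 0;-80 -14 130 0 0 0", jaw=1)

```text
t: 13.52
tool_pos: [0.3982, 0.0462, 0.2264]
tool_rot: [-2.019, -2.402, -0.002]
contact_force: [1.6, -0.2, 0.1]
opening: 0.0851
```

Run:
```python
from h import *
g=grab("wrist"); o=g["o"]; print(o["t"],o["tool_pos"],o["opening"],o["contact_force"])
c=grab("scene"); f=[cv2.cvtColor(x["f"],cv2.COLOR_RGB2BGR) for x in(g,c)]
A=np.hstack([cv2.resize(f[1][100:250,250:400],(380,380),interpolation=cv2.INTER_CUBIC),cv2.resize(f[0][0:380],(420,380))])
cv2.imwrite("pics/s5.png",A)
```

```text
13.525 [0.39822879 0.04616585 0.2264289 ] 0.08506614761524672 [ 1.55040679 -0.22654942  0.12881316]
```

View pics/s5.png

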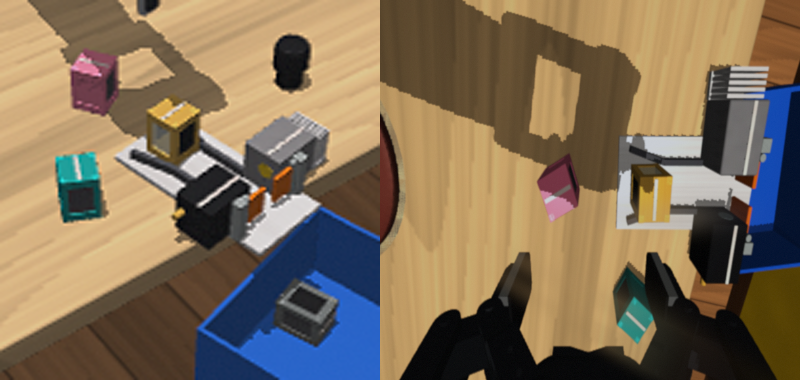

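The brass cell stands upright in the mouth (crop pixel (172,128) left, (650,192) right) and the leaves are closed. I'll shut the jaws, turn them across the track, and go down behind the cell, keeping clear of the pink one.

Request:
arm_command(rows="10 2 0 0 0 10;20 4 0 0 0 20;30 6 0 0 0 30;45 8 0 0 0 40;45 8 0 0 0 50;45 8 0 0 0 60;45 8 0 0 0 70;45 8 0 0 0 80;45 8 0 0 0 90;45 8 0 0 0 90;45 8 0 0 0 90", jaw=0, squeeze=30)

```text
t: 15.0
tool_pos: [0.4461, 0.0543, 0.2271]
tool_rot: [0.268, -3.126, 0.001]
contact_force: [-0.8, -0.0, 0.8]
opening: 0.0001
```

```bash
cat >> h.py <<'E'
def st(o=None):
    o=o or monitor.get_obs(); O=np.array([.5895,.0793]);a=np.radians(9.8);d=np.array([np.cos(a),np.sin(a)]);n=np.array([-d[1],d[0]])
    v=o["tool_pos"][:2]-O; r=o["tool_rot"]; F=np.array(o["contact_force"])
    print("t",o["t"],"st",(v@d).round(4),(v@n).round(4),"z",o["tool_pos"][2].round(4),"yaw",((2*np.degrees(np.arctan2(r[1],r[0]))-90)%180).round(2),"Fx",(F[:2]@d).round(2),"Fy",(F[:2]@n).round(2),"Fz",F[2].round(2))
E
python3 -c "
from h import *
st()
g=grab('top'); print([onz(g,*p,.055).round(3) for p in((294,261),(284,258),(303,258),(294,250))])"
```

```text
t 15.0 st -0.1455 -0.0003 z 0.2271 yaw 99.8 Fx -0.83 Fy 0.14 Fz 0.78
[array([0.358, 0.044, 0.055]), array([0.365, 0.069, 0.055]), array([0.365, 0.022, 0.055]), array([0.385, 0.045, 0.055])]
```

Request:
arm_command(rows="-5 -1 -40 0 0 0;-5 -1 -80 0 0 0;-5 -1 -110 0 0 0;-5 -1 -126 0 0 0;-5 -1 -130 0 0 0;-5 -1 -130 0 0 0")

```text
t: 15.8
tool_pos: [0.4417, 0.0532, 0.098]
tool_rot: [0.268, -3.128, 0.001]
contact_force: [0.2, 0.6, 0.5]
opening: 0.0001
```

```bash
python3 -c "
from h import *
st()"
```

```text
t 15.8 st -0.15 -0.0006 z 0.098 yaw 99.81 Fx 0.28 Fy 0.58 Fz 0.49
```

Request:
arm_command(rows="8 1.5 0 0 0 0;16 3 0 0 0 0;24 4.4 0 0 0 0;32 5.8 0 0 0 0;40 7.2 0 0 0 0;48 8.6 0 0 0 0;56 10 0 0 0 0;64 11.4 0 0 0 0;71 12.7 0 0 0 0;78 14 0 0 0 0;84 15.1 0 0 0 0;87 15.6 0 0 0 0")

```text
t: 17.3
tool_pos: [0.5291, 0.0688, 0.0978]
tool_rot: [0.268, -3.128, 0.002]
contact_force: [-4.6, -2.1, 3.8]
opening: -0.0002
```

Run:
```python
from h import *
st()
g=grab("scene"); c=cv2.cvtColor(g["f"],cv2.COLOR_RGB2BGR)[120:220,300:400]
cv2.imwrite("pics/s6.png",cv2.resize(c,(600,600),interpolation=cv2.INTER_CUBIC))
```

```text
t 17.3 st -0.0613 -0.0001 z 0.0978 yaw 99.81 Fx -4.86 Fy -1.32 Fz 3.84
```

View pics/s6.png

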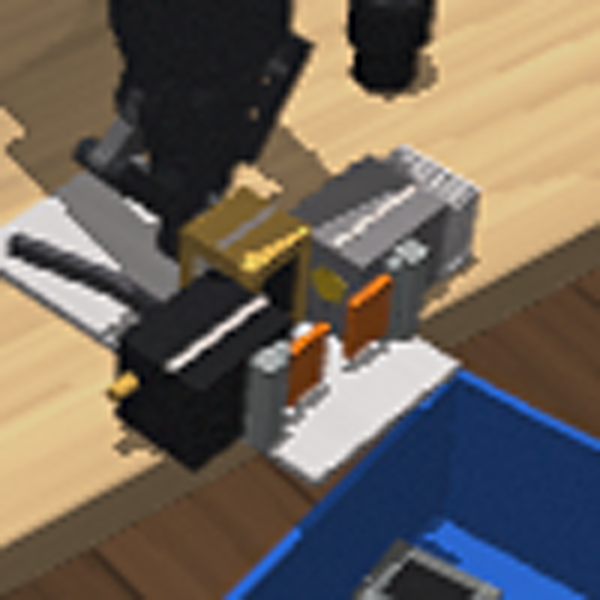

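The cell stands upright between the housings, about 30 mm short of its seat, and the leaves are closed (crop pixels (305,365) and (368,318)). The upward force suggests I'm pushing too high. I'll back off a little, go lower, and carry on in small steps.

Request:
arm_command(rows="-3 -0.5 0 0 0 0;-4 -0.7 0 0 0 0;-4 -0.7 -4 0 0 0;-4 -0.7 -7 0 0 0;-4 -0.7 -7 0 0 0")

```text
t: 17.98
tool_pos: [0.525, 0.0682, 0.0904]
tool_rot: [0.268, -3.127, 0.001]
contact_force: [-0.1, -0.1, 0.2]
opening: 0.0
```

```bash
python3 -c "
from h import *
st()"
```

```text
t 17.975 st -0.0654 0.0 z 0.0904 yaw 99.8 Fx -0.08 Fy -0.07 Fz 0.24
```

Request:
arm_command(rows="3 0.5 0 0 0 0;6 1 0 0 0 0;9 1.6 0 0 0 0;12 2.1 0 0 0 0;15 2.6 0 0 0 0;18 3.1 0 0 0 0;21 3.6 0 0 0 0;23 4 0 0 0 0;23 4 0 0 0 0")

```text
t: 19.1
tool_pos: [0.5483, 0.0722, 0.0904]
tool_rot: [0.268, -3.128, 0.001]
contact_force: [0.0, 0.7, 0.3]
opening: -0.0002
```

```bash
python3 -c "
from h import *
st()"
```

```text
t 19.1 st -0.0418 0.0 z 0.0904 yaw 99.8 Fx 0.16 Fy 0.7 Fz 0.31
```

Request:
arm_command(rows="2 0.3 0 0 0 0;4 0.7 0 0 0 0;5 0.9 0 0 0 0;6 1 0 0 0 0")

```text
t: 19.6
tool_pos: [0.5543, 0.0732, 0.0904]
tool_rot: [0.268, -3.128, 0.001]
contact_force: [-1.7, -0.0, 0.9]
opening: 0.0002
```

Request:
arm_command(rows="1 0.2 0 0 0 0;1 0.2 0 0 0 0")

```text
t: 19.85
tool_pos: [0.5555, 0.0734, 0.0904]
tool_rot: [0.268, -3.128, 0.001]
contact_force: [-0.7, -1.0, -0.2]
opening: -0.0
```

Request:
arm_command(rows="1 0.2 0 0 0 0;1 0.2 0 0 0 0")

```text
t: 20.1
tool_pos: [0.5566, 0.0736, 0.0904]
tool_rot: [0.268, -3.129, 0.001]
contact_force: [-1.3, -0.2, -0.3]
opening: -0.0002
```

Request:
arm_command(rows="0.8 0.1 0 0 0 0;0.8 0.1 0 0 0 0")

```text
t: 20.35
tool_pos: [0.5575, 0.0738, 0.0904]
tool_rot: [0.268, -3.129, 0.001]
contact_force: [-0.4, -1.0, -0.8]
opening: 0.0
```

Request:
arm_command(rows="0.8 0.1 0 0 0 0;0.8 0.1 0 0 0 0")

```text
t: 20.6
tool_pos: [0.5579, 0.0738, 0.0903]
tool_rot: [0.268, -3.127, 0.001]
contact_force: [-4.6, -0.7, 2.5]
opening: 0.0
```

Run:
```python
from h import *
st(); g=grab("scene"); st(); g2=grab("wrist"); st()
f=cv2.cvtColor(g["f"],cv2.COLOR_RGB2BGR)[140:215,310:385]; f2=cv2.cvtColor(g2["f"],cv2.COLOR_RGB2BGR)
cv2.imwrite("pics/w7full.png",f2)
A=np.hstack([cv2.resize(f,(400,400),interpolation=cv2.INTER_CUBIC),cv2.resize(f2[180:330,220:420],(400,300),interpolation=cv2.INTER_CUBIC).copy() if 0 else cv2.resize(f2[170:330,240:400],(400,400),interpolation=cv2.INTER_CUBIC)])
cv2.imwrite("pics/s7.png",A)
```

```text
t 20.6 st -0.0321 -0.0 z 0.0903 yaw 99.8 Fx -4.64 Fy 0.13 Fz 2.5
t 20.65 st -0.0321 -0.0 z 0.0903 yaw 99.8 Fx -4.76 Fy -0.65 Fz 2.08
t 20.7 st -0.0321 0.0 z 0.0903 yaw 99.8 Fx -5.1 Fy 0.06 Fz 2.78
```

View pics/s7.png

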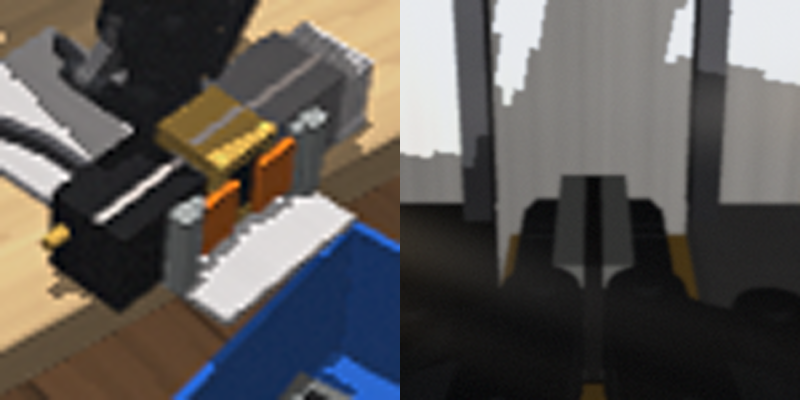

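The cell sits against both closed leaves, its line in line with the housings' lines, with a steady 4.8 N push that was absent a step earlier. The tool is at -32 mm against an expected contact at -31 mm. I'll back straight off, then lift.

Request:
arm_command(rows="-2 -0.3 0 0 0 0;-6 -1 0 0 0 0;-15 -2.6 0 0 0 0;-30 -5.2 0 0 0 0;-30 -5.2 40 0 0 0;-40 -7 90 0 0 0;-80 -14 140 0 0 0;-140 -24 180 0 0 0;-190 -34 200 0 0 0;-190 -34 200 0 0 0;-190 -34 200 0 0 0")

```text
t: 22.08
tool_pos: [0.3675, 0.0398, 0.29]
tool_rot: [0.268, -3.129, 0.001]
contact_force: [-0.2, 0.2, 0.1]
opening: -0.0002
```

Run:
```python
from h import *
st(); g=grab("scene"); g2=grab("top")
f=cv2.cvtColor(g["f"],cv2.COLOR_RGB2BGR)[130:230,310:410]; f2=cv2.cvtColor(g2["f"],cv2.COLOR_RGB2BGR)
A=np.hstack([cv2.resize(f,(400,400),interpolation=cv2.INTER_CUBIC),cv2.resize(f2[140:200,250:310],(400,400),interpolation=cv2.INTER_CUBIC)])
cv2.imwrite("pics/s8.png",A)
```

```text
t 22.075 st -0.2255 -0.0011 z 0.29 yaw 99.78 Fx -0.16 Fy 0.21 Fz 0.13
```

View pics/s8.png

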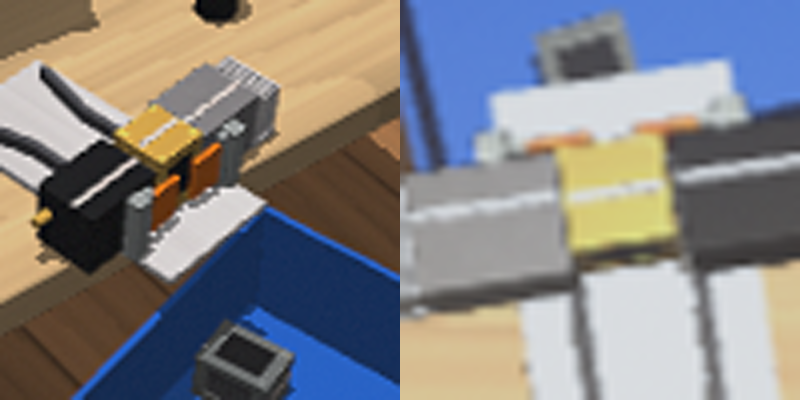

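The cell is upright between the housings with both leaves closed and the old cell in the bin. In the top crop its line at (615,190) sits a touch short of the housings' lines, so I'll measure that to sub-pixel in both cameras before handing in.

Run:
```python
from h import *
a=np.radians(9.8);d=np.array([np.cos(a),np.sin(a)]);n=np.array([-d[1],d[0]])
for name in("top","scene"):
    g=grab(name); gr=cv2.cvtColor(g["f"],cv2.COLOR_RGB2HSV); V=gr[...,2].astype(float)*(1)-gr[...,1].astype(float)
    O=np.array([.5895,.0793])
    for lab,ys,z in(("lamp",np.linspace(.030,.07,15),.056),("cell",np.linspace(-.013,.013,12),.061),("det",np.linspace(-.07,-.03,15),.056)):
        P=[]
        for y in ys:
            xs=np.linspace(-.009,.009,37)
            uv=np.array([proj(g,[*(O+d*x+n*y),z]) for x in xs],np.float32)
            p=cv2.remap(V.astype(np.float32),uv[:,0].reshape(-1,1),uv[:,1].reshape(-1,1),cv2.INTER_LINEAR).ravel()
            w=np.clip(p-np.percentile(p,60),0,None); P.append((xs*w).sum()/w.sum())
        k=np.polyfit(ys,P,1); print(name,lab,"x mm",round(1e3*np.median(P),2),"spread",round(1e3*np.std(P),2),"at y=0",round(1e3*k[1],2),"slope deg",round(np.degrees(k[0]),2))
st()
```

```text
top lamp x mm 0.95 spread 0.34 at y=0 0.98 slope deg 0.01
top cell x mm -1.75 spread 0.12 at y=0 -1.76 slope deg -0.22
top det x mm 0.84 spread 0.18 at y=0 1.2 slope deg 0.46
scene lamp x mm -2.26 spread 0.46 at y=0 -2.72 slope deg 0.5
scene cell x mm -4.77 spread 0.35 at y=0 -4.8 slope deg 0.32
scene det x mm -2.06 spread 0.3 at y=0 -2.23 slope deg -0.05
t 22.275 st -0.2248 -0.0011 z 0.2886 yaw 99.82 Fx 0.1 Fy -0.36 Fz -0.09
```

Both cameras put the cell about 2.6 mm short of the light path. That is inside the window but not by much. I'll measure the picture taken during the press the same way, to see whether the cell moved back on release.

Run:
```python
from h import *
a=np.radians(9.8);d=np.array([np.cos(a),np.sin(a)]);n=np.array([-d[1],d[0]]); O=np.array([.5895,.0793])
g=grab("scene"); s7=cv2.imread("pics/s7.png")[:, :400]; s=400/75
for lab0,im in(("press",s7),("now",cv2.resize(cv2.cvtColor(g["f"],cv2.COLOR_RGB2BGR)[140:215,310:385],(400,400),interpolation=cv2.INTER_CUBIC))):
    h=cv2.cvtColor(im,cv2.COLOR_BGR2HSV).astype(np.float32); V=h[...,2]-h[...,1]
    for lab,ys,z in(("lamp",np.linspace(.030,.07,15),.056),("cell",np.linspace(-.013,.013,12),.061),("det",np.linspace(-.07,-.03,15),.056)):
        P=[]
        for y in ys:
            xs=np.linspace(-.009,.006,37)
            uv=np.array([(proj(g,[*(O+d*x+n*y),z])-[310,140]+.5)*s-.5 for x in xs],np.float32)
            p=cv2.remap(V,uv[:,0].reshape(-1,1),uv[:,1].reshape(-1,1),cv2.INTER_LINEAR).ravel()
            w=np.clip(p-np.percentile(p,65),0,None); P.append((xs*w).sum()/w.sum())
        print(lab0,lab,round(1e3*np.median(P),2),"spread",round(1e3*np.std(P),2))
```

```text
press lamp -1.99 spread 0.27
press cell -1.62 spread 0.22
press det -2.01 spread 0.26
now lamp -2.32 spread 0.41
now cell -4.7 spread 0.29
now det -1.99 spread 0.24
```

During the press the cell was at x = +0.4 mm, against the gate. It came back to about -2.5 mm on release, so my quick retreat let the leaves push it. I'll nudge it up again just to touch, without force, and back off slowly.

Request:
arm_command(rows="40 7 0 0 0 0;90 16 0 0 0 0;140 25 -40 0 0 0;157 28.5 -90 0 0 0;157 28.5 -140 0 0 0;157 28.5 -180 0 0 0;157 28.5 -197 0 0 0;157 28.5 -199 0 0 0;157 28.5 -199 0 0 0")

```text
t: 23.45
tool_pos: [0.5265, 0.0685, 0.0913]
tool_rot: [0.269, -3.126, 0.0]
contact_force: [-0.6, -0.5, 0.7]
opening: -0.0004
```

```bash
python3 -c "
from h import *
st()"
```

```text
t 23.45 st -0.0639 0.0001 z 0.0913 yaw 99.82 Fx -0.71 Fy -0.41 Fz 0.68
```

Request:
arm_command(rows="6 1 0 0 0 0;12 2 0 0 0 0;17 2.9 0 0 0 0;21 3.6 0 0 0 0;23.5 4.1 0 0 0 0;25 4.3 0 0 0 0;26 4.5 0 0 0 0;27 4.7 0 0 0 0;27.5 4.8 0 0 0 0;28 4.9 0 0 0 0;28 4.9 0 0 0 0")

```text
t: 24.82
tool_pos: [0.5544, 0.0734, 0.0912]
tool_rot: [0.269, -3.126, 0.0]
contact_force: [-1.4, 0.3, 0.6]
opening: 0.0002
```

```bash
python3 -c "
from h import *
st()"
```

```text
t 24.825 st -0.0356 0.0001 z 0.0912 yaw 99.83 Fx -1.35 Fy 0.58 Fz 0.58
```

Request:
arm_command(rows="0.5 0.1 0 0 0 0;1 0.2 0 0 0 0;1.4 0.2 0 0 0 0;1.8 0.3 0 0 0 0;2.2 0.4 0 0 0 0;2.2 0.4 0 0 0 0")

```text
t: 25.58
tool_pos: [0.5567, 0.0738, 0.0912]
tool_rot: [0.269, -3.126, 0.0]
contact_force: [-1.0, -1.3, 0.2]
opening: -0.0002
```

```bash
python3 -c "
from h import *
st()"
```

```text
t 25.575 st -0.0333 0.0001 z 0.0912 yaw 99.82 Fx -1.2 Fy -1.08 Fz 0.2
```

Request:
arm_command(rows="0.5 0.1 0 0 0 0;0.5 0.1 0 0 0 0;0.2 0 0 0 0 0;-0.5 -0.1 0 0 0 0;-1.5 -0.3 0 0 0 0;-3 -0.5 0 0 0 0;-6 -1 0 0 0 0;-12 -2 0 0 0 0;-25 -4.3 0 0 0 0;-30 -5.2 30 0 0 0;-35 -6 80 0 0 0;-40 -7 130 0 0 0")

```text
t: 27.08
tool_pos: [0.5153, 0.0666, 0.222]
tool_rot: [0.268, -3.125, 0.0]
contact_force: [1.3, 0.5, -0.3]
opening: -0.0003
```

Request:
arm_command(rows="-40 -7 30 0 0 0;-90 -16 50 0 0 0;-140 -25 60 0 0 0;-140 -25 60 0 0 0;-140 -25 60 0 0 0;-140 -25 60 0 0 0")

```text
t: 27.82
tool_pos: [0.3756, 0.0417, 0.2812]
tool_rot: [0.269, -3.123, -0.0]
contact_force: [0.0, -0.2, 0.4]
opening: -0.0001
```

Run:
```python
from h import *
a=np.radians(9.8);d=np.array([np.cos(a),np.sin(a)]);n=np.array([-d[1],d[0]])
for name in("top","scene"):
    g=grab(name); gr=cv2.cvtColor(g["f"],cv2.COLOR_RGB2HSV).astype(np.float32); V=gr[...,2]-gr[...,1]
    O=np.array([.5895,.0793])
    for lab,ys,z in(("lamp",np.linspace(.030,.07,15),.056),("cell",np.linspace(-.013,.013,12),.061),("det",np.linspace(-.07,-.03,15),.056)):
        P=[]
        for y in ys:
            xs=np.linspace(-.009,.009,37)
            uv=np.array([proj(g,[*(O+d*x+n*y),z]) for x in xs],np.float32)
            p=cv2.remap(V,uv[:,0].reshape(-1,1),uv[:,1].reshape(-1,1),cv2.INTER_LINEAR).ravel()
            w=np.clip(p-np.percentile(p,60),0,None); P.append((xs*w).sum()/w.sum())
        print(name,lab,round(1e3*np.median(P),2),"spread",round(1e3*np.std(P),2),"slope",round(np.degrees(np.polyfit(ys,P,1)[0]),2))
    if name=="scene": # orange leaves and old cell check
        h=gr; m=((h[...,0]<14)&(h[...,1]>180)&(h[...,2]>120)).astype(np.uint8); m[:140]=0;m[220:]=0;m[:,:310]=0;m[:,400:]=0
        k,l,s,ce=cv2.connectedComponentsWithStats(m); print([(s[i].tolist()) for i in range(1,k) if s[i,4]>20])
        f0=cv2.cvtColor(cv2.imread("pics/scene.png"),cv2.COLOR_BGR2HSV).astype(np.float32); m=((f0[...,0]<14)&(f0[...,1]>180)&(f0[...,2]>120)).astype(np.uint8); m[:140]=0;m[220:]=0;m[:,:310]=0;m[:,400:]=0
        k,l,s,ce=cv2.connectedComponentsWithStats(m); print("start",[(s[i].tolist()) for i in range(1,k) if s[i,4]>20])
        df=np.abs(g["f"].astype(int)-cv2.cvtColor(cv2.imread("pics/scene.png"),cv2.COLOR_BGR2RGB).astype(int)).max(2)>40
        for nm,(u,v) in dict(eyepiece=(365,124),jar=(411,105),brush=(160,240)).items(): print(nm,df[v-15:v+15,u-15:u+15].mean().round(3))
st()
```

```text
top lamp 0.95 spread 0.33 slope 0.01
top cell -1.76 spread 0.12 slope -0.24
top det 0.83 spread 0.18 slope 0.44
scene lamp -2.3 spread 0.47 slope 0.51
scene cell -4.77 spread 0.35 slope 0.31
scene det -2.07 spread 0.29 slope -0.13
[]
start []
eyepiece 0.0
jar 0.0
brush 0.0
t 27.925 st -0.2171 -0.0006 z 0.2812 yaw 99.84 Fx 0.22 Fy 0.6 Fz -0.3
```

The reading is unchanged to 0.01 mm, so the second nudge did not move the base. The cell must have tipped forward under a contact high on its back and then fallen back upright. I'll tilt the fingers so the tips lead and push low, tracking the lines in the scene camera after each step.

Request:
arm_command(rows="40 7 0 0.5 -3 0;90 16 0 1 -6 0;130 22.5 -40 1 -6 0;140 24.2 -90 1 -6 0;140 24.2 -140 1 -6 0;140 24.2 -175 1 -6 0;140 24.2 -188 1 -6 0;140 24.2 -190 1 -6 0;140 24.2 -190 1 -6 0")

```text
t: 29.05
tool_pos: [0.517, 0.0659, 0.0927]
tool_rot: [-0.261, 3.03, 0.013]
contact_force: [0.1, 0.0, -0.4]
opening: 0.0001
```

```bash
cat >> h.py <<'E'
def line():
    a=np.radians(9.8);d=np.array([np.cos(a),np.sin(a)]);n=np.array([-d[1],d[0]]); O=np.array([.5895,.0793]); g=grab("scene"); R={}
    gr=cv2.cvtColor(g["f"],cv2.COLOR_RGB2HSV).astype(np.float32); V=gr[...,2]-gr[...,1]
    for lab,ys,z in(("lamp",np.linspace(.030,.07,15),.056),("cell",np.linspace(-.013,.013,12),.061),("det",np.linspace(-.07,-.03,15),.056)):
        P=[]
        for y in ys:
            xs=np.linspace(-.009,.006,37)
            uv=np.array([proj(g,[*(O+d*x+n*y),z]) for x in xs],np.float32)
            p=cv2.remap(V,uv[:,0].reshape(-1,1),uv[:,1].reshape(-1,1),cv2.INTER_LINEAR).ravel()
            w=np.clip(p-np.percentile(p,62),0,None); P.append(1e3*(xs*w).sum()/w.sum())
        R[lab]=(round(float(np.median(P)),2),round(float(np.std(P)),2))
    print(R,"cell - lines mm",round(R["cell"][0]-(R["lamp"][0]+R["det"][0])/2,2)); st()
E
python3 -c "
from h import *
line()
print(monitor.get_obs()['tool_rot'])"
```

```text
{'lamp': (-2.28, 0.46), 'cell': (-4.7, 0.35), 'det': (-2.01, 0.28)} cell - lines mm -2.56
t 29.1 st -0.0736 -0.0009 z 0.0931 yaw 99.84 Fx 0.02 Fy -0.56 Fz 0.27
[-0.26078049  3.0287898   0.01282876]
```

Request:
arm_command(rows="6 1.9 -1 0 0 0;12 3 -2 0 0 0;17 3.9 -2 0 0 0;21 4.5 -2 0 0 0;24 5 -2 0 0 0;26 5.4 -2 0 0 0;27 5.6 -2 0 0 0;27.6 5.7 -2 0 0 0;27.6 5.7 -2 0 0 0")

```text
t: 30.22
tool_pos: [0.5447, 0.0716, 0.0911]
tool_rot: [-0.261, 3.029, 0.013]
contact_force: [-0.0, -0.2, -0.2]
opening: -0.0002
```

```bash
python3 -c "
from h import *
line()"
```

```text
{'lamp': (-2.28, 0.45), 'cell': (-4.71, 0.35), 'det': (-2.04, 0.28)} cell - lines mm -2.55
t 30.275 st -0.0455 0.0 z 0.0911 yaw 99.84 Fx -0.15 Fy -0.14 Fz -0.68
```

Request:
arm_command(rows="1 0.2 0 0 0 0;2 0.3 0 0 0 0;3 0.5 0 0 0 0;4 0.7 0 0 0 0;4 0.7 0 0 0 0")

```text
t: 30.9
tool_pos: [0.5487, 0.0723, 0.0911]
tool_rot: [-0.261, 3.029, 0.013]
contact_force: [-1.0, 0.2, -0.5]
opening: -0.0001
```

```bash
python3 -c "
from h import *
line()"
```

```text
{'lamp': (-2.26, 0.47), 'cell': (-4.71, 0.35), 'det': (-2.02, 0.28)} cell - lines mm -2.57
t 30.95 st -0.0414 0.0001 z 0.0911 yaw 99.84 Fx -0.5 Fy -0.48 Fz 0.35
```

Not touching yet, so I'll use millimetre steps.

Request:
arm_command(rows="0.8 0.1 0 0 0 0;1.5 0.3 0 0 0 0;1.5 0.3 0 0 0 0")

```text
t: 31.32
tool_pos: [0.55, 0.0726, 0.091]
tool_rot: [-0.261, 3.03, 0.013]
contact_force: [-1.4, -0.9, 1.2]
opening: 0.0001
```

```bash
python3 -c "
from h import *
line()"
```

```text
{'lamp': (-2.26, 0.59), 'cell': (-4.66, 0.37), 'det': (-2.0, 0.28)} cell - lines mm -2.53
t 31.375 st -0.0401 0.0001 z 0.091 yaw 99.85 Fx -1.75 Fy 0.07 Fz 1.39
```

Request:
arm_command(rows="0.5 0.1 0 0 0 0;1 0.2 0 0 0 0;1 0.2 0 0 0 0")

```text
t: 31.75
tool_pos: [0.5509, 0.0727, 0.091]
tool_rot: [-0.261, 3.03, 0.013]
contact_force: [-3.9, -0.9, 1.8]
opening: 0.0
```

```bash
python3 -c "
from h import *
line()"
```

```text
{'lamp': (-2.15, 0.59), 'cell': (-3.79, 0.29), 'det': (-2.04, 0.28)} cell - lines mm -1.7
t 31.8 st -0.0392 0.0001 z 0.0909 yaw 99.85 Fx -3.07 Fy -0.85 Fz 3.01
```

Request:
arm_command(rows="-0.5 -0.1 0 0 0 0;-1 -0.2 0 0 0 0;-2 -0.3 0 0 0 0;-3 -0.5 0 0 0 0;-3 -0.5 0 0 0 0")

```text
t: 32.42
tool_pos: [0.5479, 0.0722, 0.0909]
tool_rot: [-0.261, 3.03, 0.013]
contact_force: [0.8, -0.0, 0.4]
opening: 0.0005
```

```bash
python3 -c "
from h import *
line()"
```

```text
{'lamp': (-2.26, 0.47), 'cell': (-3.81, 0.29), 'det': (-2.02, 0.29)} cell - lines mm -1.67
t 32.475 st -0.0422 0.0001 z 0.0909 yaw 99.85 Fx -0.55 Fy 0.08 Fz 0.26
```

The cell stayed at -1.7 mm this time, so low pushing slides it. I'll continue towards 0.

Request:
arm_command(rows="1.5 0.3 0 0 0 0;2.5 0.4 0 0 0 0;3 0.5 0 0 0 0;3.5 0.6 0 0 0 0;4 0.7 0 0 0 0;4 0.7 0 0 0 0")

```text
t: 33.22
tool_pos: [0.5517, 0.0729, 0.0909]
tool_rot: [-0.261, 3.03, 0.012]
contact_force: [-3.0, -0.8, 1.4]
opening: 0.0002
```

```bash
python3 -c "
from h import *
line()"
```

```text
{'lamp': (-2.14, 1.14), 'cell': (-2.87, 0.4), 'det': (-2.02, 0.28)} cell - lines mm -0.79
t 33.275 st -0.0383 0.0001 z 0.0909 yaw 99.84 Fx -3.12 Fy -1.18 Fz 1.74
```

Request:
arm_command(rows="0.4 0.1 0 0 0 0;0.7 0.1 0 0 0 0;0.7 0.1 0 0 0 0")

```text
t: 33.65
tool_pos: [0.5525, 0.073, 0.0909]
tool_rot: [-0.261, 3.03, 0.013]
contact_force: [-2.8, -1.5, 2.0]
opening: 0.0001
```

```bash
python3 -c "
from h import *
line()"
```

```text
{'lamp': (-2.14, 1.16), 'cell': (-2.2, 0.27), 'det': (-2.02, 0.28)} cell - lines mm -0.12
t 33.7 st -0.0375 0.0001 z 0.0909 yaw 99.84 Fx -3.86 Fy -0.51 Fz 2.36
```

Request:
arm_command(rows="0.3 0 0 0 0 0;0.5 0.1 0 0 0 0;0.5 0.1 0 0 0 0")

```text
t: 34.08
tool_pos: [0.5528, 0.073, 0.0908]
tool_rot: [-0.261, 3.031, 0.012]
contact_force: [-4.5, -0.7, 4.4]
opening: -0.0002
```

```bash
python3 -c "
from h import *
line();line()"
```

```text
{'lamp': (-1.91, 1.66), 'cell': (-2.04, 0.3), 'det': (-2.01, 0.28)} cell - lines mm -0.08
t 34.125 st -0.0373 0.0001 z 0.0908 yaw 99.85 Fx -4.03 Fy -0.79 Fz 4.72
{'lamp': (-1.89, 1.13), 'cell': (-2.04, 0.28), 'det': (-2.01, 0.28)} cell - lines mm -0.09
t 34.175 st -0.0372 0.0001 z 0.0909 yaw 99.85 Fx -4.61 Fy -0.4 Fz 4.15
```

Request:
arm_command(rows="0.4 0.1 0.2 0 0 0;0.8 0.1 0.3 0 0 0;0.8 0.1 0.3 0 0 0")

```text
t: 34.55
tool_pos: [0.5529, 0.0731, 0.0909]
tool_rot: [-0.261, 3.033, 0.012]
contact_force: [-5.5, -1.3, 4.4]
opening: -0.0
```

```bash
python3 -c "
from h import *
line();line()"
```

```text
{'lamp': (-1.89, 1.65), 'cell': (-1.9, 0.39), 'det': (-2.03, 0.28)} cell - lines mm 0.06
t 34.6 st -0.0371 0.0001 z 0.0909 yaw 99.86 Fx -6.26 Fy 0.58 Fz 4.8
{'lamp': (-1.91, 1.65), 'cell': (-1.9, 0.39), 'det': (-2.0, 0.28)} cell - lines mm 0.06
t 34.65 st -0.0371 0.0001 z 0.0909 yaw 99.86 Fx -5.46 Fy -1.18 Fz 4.87
```

The cell has stalled at x ≈ 0: 0.8 mm was commanded, about 0.1 mm moved, and the push rose to about 6 N. That is firm contact with the closed gate. I'll back off slowly and leave.

Request:
arm_command(rows="-0.3 0 0 0 0 0;-0.6 -0.1 0 0 0 0;-1 -0.2 0 0 0 0;-2 -0.3 0 0 0 0;-4 -0.7 0 0 0 0;-8 -1.4 0 0 0 0;-16 -2.8 0 0 0 0;-26 -4.5 0 0 0 0;-34 -6 20 0 0 0;-40 -7 60 0 0 0;-60 -10 110 0 0 0;-100 -17 150 0 0 0")

```text
t: 36.15
tool_pos: [0.4526, 0.0559, 0.2433]
tool_rot: [-0.262, 3.03, 0.012]
contact_force: [-0.3, 0.1, 1.2]
opening: 0.0
```

Request:
arm_command(rows="-50 -10 30 0 0 0;-70 -12 40 0 0 0;-70 -12 40 0 0 0;-70 -12 40 0 0 0;-70 -12 40 0 0 0;-70 -12 40 0 0 0")

```text
t: 36.9
tool_pos: [0.3828, 0.044, 0.2824]
tool_rot: [-0.262, 3.033, 0.012]
contact_force: [0.3, 1.3, -0.7]
opening: 0.0002
```

Run:
```python
from h import *
line(); g=grab("scene","end.png")
f0=cv2.cvtColor(cv2.imread("pics/scene.png"),cv2.COLOR_BGR2RGB)
# orange leaves now vs start; old cell grey in bin; bystanders
for nm,f in(("start",f0),("end",g["f"])):
    h=cv2.cvtColor(f,cv2.COLOR_RGB2HSV)[150:200,330:385].astype(int); m=((h[...,0]<16)&(h[...,1]>190)&(h[...,2]>120)).astype(np.uint8)
    k,l,s,c=cv2.connectedComponentsWithStats(m); print(nm,[(s[i].tolist(),c[i].round(1).tolist()) for i in range(1,k) if s[i,4]>8])
h=cv2.cvtColor(g["f"],cv2.COLOR_RGB2HSV)[205:270,340:430].astype(int); m=(h[...,1]<90).astype(np.uint8); k,l,s,c=cv2.connectedComponentsWithStats(m)
print("grey in bin",[(s[i].tolist(),(c[i]+[340,205]).round(1).tolist()) for i in range(1,k) if s[i,4]>60])
df=np.abs(g["f"].astype(int)-f0).max(2)>40
for nm,(u,v) in dict(eyepiece=(365,124),jar=(411,105),brush=(160,240)).items(): print(nm,df[v-15:v+15,u-15:u+15].mean().round(3))
```

```text
{'lamp': (-2.27, 0.46), 'cell': (-2.07, 0.28), 'det': (-2.02, 0.28)} cell - lines mm 0.08
t 36.95 st -0.2097 0.0004 z 0.2825 yaw 99.88 Fx 0.19 Fy -0.05 Fz -0.9
start [([28, 16, 7, 5, 13], [31.0, 18.0]), ([19, 24, 6, 5, 13], [21.2, 25.6])]
end [([28, 16, 7, 5, 13], [31.0, 18.0]), ([19, 24, 6, 5, 13], [21.2, 25.6])]
grey in bin [([18, 5, 25, 27, 440], [370.0, 222.8])]
eyepiece 0.0
jar 0.0
brush 0.0
```

Everything reads well: the cell is at +0.1 mm from the light path, the leaves look identical to the start, the old cell is in the bin and the bystanders are unmoved.

```bash
python3 -c "
from h import *
print(workorder.finish_job())"
```

```text
the job is handed in; nothing more can be done
None
```

I changed the cell and handed the job in at about t = 37 s; the hand-in gave no verdict. The old grey cell is in the blue bin. The new brass cell is seated against the closed gate, with its clear faces towards the lamp and detector.

- **First press:** it reached 4.8 N, but it tipped the cell forward, which then settled 2.6 mm short of the seat. A gentle nudge left it in the same place.
- **Second press:** I tilted the fingers to push low, and the cell slid until it stalled at the gate with a push of about 6 N. Roughly 3 N of that was sliding friction, so I put about 2–3 N on the leaves. That share is inferred, not measured directly.
- **Last checks:**
  - The cell's white line is 0.1 mm from the housings' lines in the scene camera.
  - Both leaves show exactly the same pixels as at the start.
  - The old cell shows in the bin, and the eyepiece, jar and brush show no change.
  - The arm is clear of everything.
- **Disagreement:** the top and scene cameras placed the station about 3 mm apart along the track, so I relied on the cell-to-housing offset, on which they had agreed earlier. The final offset was read in the scene camera only.

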